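# Turn the extractor's filter and hold its sprung damper half open

## Robot

A 6-joint arm with a two-finger parallel gripper is mounted at the origin on the work surface. World frame = base frame: x ahead of the robot, y to its left, z up, the work surface at z = 0. Lengths are in m, angles in rad, forces in N, time in s.
With the tool pointing down it reaches from about 0.375 to 0.975 m from the base axis. Payload 3.8 kg.
Tool frame: the origin (TCP) lies at the very end of the fingers, on their centre line; the grasp point (between the pads) lies 19 mm behind it; z points along the fingers, y is the line along which they close (so a half turn about z gives the same grasp; the last joint's range is limited). The gripper opens to 85 mm and grips with 20 to 120 N. Pads are 22 mm wide; open, the fingers measure 114 mm over their backs; the gripper's body (76 mm by 85 mm) begins 54 mm behind the grasp point. The pads swing forward as they close: fully open they stand 13 mm farther back than shut.
Start: joints at [-1.34, 0.264, 1.604, -0, 1.274, -0.037], TCP at [0.179, -0.651, 0.231] pointing down, gripper open.
Joint ranges: [-2.63, 2.63], [-0.94, 2.18], [0.31, 2.57], [-1.31, 4.45], [0, 2.66], [-2.55, 2.55]. Speed limits (rad/s): [2.57, 2.57, 3.14, 3.14, 3.14, 3.14].

## Interface

Orientations are given as a rotation vector (axis times angle).
In Python, from workcell import bot gives the robot as it stands.
- The arm moves only by the shell command python3 -m creep 'ROWS' [FORCE]. ROWS is JSON, a list of rows, each a list of 5 numbers: the shift along the tool's x, y, z in units of 0.05 m (1.0 is 0.05 m), then the turn about the tool's z in units of 0.1 rad (1.0 is 0.1 rad), then the opening, from 0 (shut) to 1 (fully open). In form: [[tx, ty, tz, spin, hand], ...]. A call has 1 to 20 rows; each row shifts and turns the commanded pose from where the row before left it, along the tool's axes as they then stand; what a row does not reach is not made up. A row lasts 1/8 s, in which the tool goes at most 62.5 mm and 10.7 degrees, less where a joint would pass 70% of its speed; a pose out of reach is approached as far as the arm can. A call with a number of a shift or a turn outside -1 to 1 is refused whole. A call with a gripper value outside its range is refused whole. The fingers move at their own pace and stop on an object; FORCE is the grip in N (left out, the last holds). Time passes only in rows, so rows that do not move let the fingers close. It gives the time, the measured TCP pose, the force, the opening and the grip force at its end, in the units of the state.
- bot.read_state(): the state, without advancing time (a new reading comes with each control period).
- bot.read_camera(name): name is "scene" or "top" or "wrist"; returns a dict with "pixels" (480x640x3 uint8, red, green, blue), "vfov" (degrees; the focal length in pixels is half the picture's height over the tangent of half this angle, whatever the lens; pixels are square), "cx", "cy" (the principal point, pixels), "world_to_cam" (4x4, takes a point from world to camera coordinates). Camera axes: x right, y down, z forward; pixel columns grow to the right and rows downward; lengths in m; the calibration is good to about 2 mm. A picture is of the moment at which its call begins. There is no depth.
- bot.finish_job(): hands the job in; it is judged then, once.
Trained networks look in a picture, given as the dict that the camera call returned (one of the last four; its "shot" number tells which), for a name from the list of things; names that differ only in an ending like _2 or _b are one class to them, and where a whole thing is asked for, a point or a joint stands for the part that bears it (a point fixed in the world has none). Each returns a list of dicts, best first, with "score" (0 to 1); they miss things now and then, are a little off and sometimes report something else, mostly with a low value. They report only what shows in the picture. A call takes as long as a camera call.
- bot.look_for(target, picture): "bbox" ([left, top, right, bottom] in pixels, round what is visible of it).
- bot.regions_of(target, picture): "mask" (480x640 bool, what is visible of it) and "bbox" ([left, top, right, bottom] in pixels, round what is visible of it).
The state is a dict: "time": time; "q": joint angles; "joint_vel": joint speeds; "joint_torque": joint torques, N m; "tool_pos": TCP position; "tcp_rot": TCP orientation; "wrist_force": force on the tool from outside, world axes, zero at the start; "torque": the same for the moment, N m; "width": opening from 0.0 (shut) to 1.0 (fully open); "grip_force": force on a finger pad.
Only numpy, scipy, OpenCV 4.12 (cv2) and the standard library are available. Lean on these libraries where they do the work, as an engineer would, in place of code of your own. Each camera call takes 0.05 s, during which the arm holds its last target. There are 200 camera calls.

## Task

Service the worktop extractor: lift the filter out of its slot, turn it round so that its white fresh face looks away from the louvred grille, seat it fully home in the same slot and let go of it, keeping the damper shut meanwhile. Then slide the sprung blue damper shutter by its orange fin to half of its travel, where the fin stands level with the green marks, and hold it there against the spring: the job finishes with the robot still holding the shutter half open. Leave the mug, the jar and the spoon where they are.

Things in the scene. Friction and masses are not known exactly. Their poses are not given: they have to be found in the camera images.
- extractor: Fixed metal extractor base, 180 (x) x 320 (y) x 60 mm high. Origin: centre of its underside, on the worktop; z up; x points roughly away from the robot, yawed up to 0.35 rad. Filter slot in its +y half, damper in its -y half. The upright louvred grille, 8 mm thick, 132 mm wide (y), top 110 mm above the worktop, stands at x -30, y 70 mm, on the robot's side of the slot, 60 mm from its centre line.
- slot (a point): Centre of the floor of the filter slot, at (30, 70, 25) mm in the extractor's frame; axes as the extractor's. The slot is 17 mm wide (along x), 132 mm long (along y) and 35 mm deep; its mouth is 60 mm above the worktop. Two flared lips along its long sides rise 11 mm above the mouth and lead in over a 33 mm wide opening.
- filter: Loose filter panel, about 0.16 kg, upright in the slot: frame 12 mm thick (its x), 120 wide (its y), 95 high, with a black grip tab on top, 12 thick, 40 wide, 32 mm high (127 mm in all). Origin: centre of its underside; z up. Its +x face is white (fresh), its -x face brown (used). At the start the brown face looks away from the grille, the white one towards it.
- fresh_point (a point): Point in the air 50 mm straight out from the middle of the filter's white face, 47.5 mm above the filter's underside; moves with the filter and shows which way that face looks.
- half_mark (a point): Point midway between the two green half-travel marks on the guide rails beside the shutter, at (0, -85, 70) mm in the extractor's frame. White marks at x = +35 and -35 mm show the fin's place when shut and when fully open.
- shutter (a joint): Travel of the damper shutter in m: 0 shut, 0.070 fully open, 0.035 half. It slides along the extractor's -x, towards the robot. A spring shuts it: about 7 N when shut, 14 N at half, 22 N fully open; it snaps shut when let go.
- fin_top (a point): Centre of the top of the orange fin on the blue shutter plate, 105 mm above the worktop. The fin is 10 mm thick (extractor's x), 50 mm wide (y), 40 mm above the plate. It travels with the shutter and is directly over the half mark at half travel. Guide rails 8 mm wide, 10 mm high run along x, 47 mm to either side of its middle.
- mug: Blue mug with a handle, radius 38 mm, 90 mm high, standing on the worktop on the filter's side of the extractor. Origin: centre of its underside. Not to be moved.
- jar: Closed jar with a red cap, radius 30 mm, 90 mm high, standing on the damper's side of the extractor. Origin: centre of its underside. Not to be moved.
- spoon: Spoon lying on the worktop beyond the extractor (on its +x side), roughly parallel to the extractor's long side. Origin: about its middle, underside; its x axis runs along it to the bowl. Not to be moved.

How it is judged:
By the outcome, as a careful person would: the job done as asked, in the order asked, and still so for the second after the job is handed in, while the arm keeps its last pose, push and grip.
It also fails if it takes over 54 s, if anything falls off the work surface, if the arm or the gripper's body presses on something with over 40 N, if the wrist force passes 120 N, or if a joint passes its speed limit or range.

## Working session

There is one attempt and no reset: what is moved stays moved. The work goes in short steps, Python scripts to look and compute and a shell command to move; the robot and the scene stay as the last step left them, time stands still between calls to the robot, and variables do not carry over. Pictures are saved under pics/ and viewed, at most 10 in all, crops included, and the job is handed in when it is done.

```bash
mkdir -p pics; ls; python3 - <<'E'
from workcell import bot
import cv2,numpy as np
s=bot.read_state();print({k:np.round(v,3).tolist() for k,v in s.items()})
ims=[]
for n in("scene","top"):
    p=bot.read_camera(n);cv2.imwrite(f'pics/{n}0.png',p["pixels"][:,:,::-1])
    print(n,p["vfov"],p["cx"],p["cy"],np.round(p["world_to_cam"],4).tolist())
    for t in("extractor","filter","shutter","fin_top","mug","jar","spoon","half_mark","slot"):
        try:
            r=bot.look_for(t,p);print(t,[(np.round(d["bbox"]).tolist(),round(d["score"],2)) for d in r[:2]])
        except Exception as e: print(t,e)
E
```

```text
pics
{'time': 0.0, 'q': [-1.34, 0.265, 1.605, 0.0, 1.274, -0.037], 'joint_vel': [-0.0, -0.001, -0.001, 0.001, 0.0, 0.002], 'joint_torque': [0.0, -51.511, -36.732, -0.0, 0.013, -0.0], 'tool_pos': [0.178, -0.65, 0.23], 'tcp_rot': [-3.111, -0.419, 0.0], 'wrist_force': [-0.88, -0.251, -0.184], 'torque': [0.015, 0.045, 0.021], 'grip_force': 0.0, 'width': 0.998}
scene 54.55637368308423 312.4970009529526 245.2930193702046 [[-0.343, 0.9392, -0.0127, 0.1495], [0.7915, 0.2817, -0.5423, -0.469], [-0.5057, -0.1961, -0.8401, 1.5109], [0.0, 0.0, 0.0, 1.0]]
extractor [([194.0, 188.0, 333.0, 270.0], 0.68), ([265.0, 209.0, 313.0, 236.0], 0.56)]
filter [([264.0, 209.0, 310.0, 237.0], 0.66)]
shutter [([210.0, 212.0, 246.0, 239.0], 0.96), ([234.0, 268.0, 310.0, 304.0], 0.47)]
fin_top [([207.0, 213.0, 247.0, 244.0], 0.62)]
mug [([353.0, 197.0, 386.0, 241.0], 0.87)]
jar [([164.0, 191.0, 193.0, 228.0], 0.68)]
spoon [([234.0, 273.0, 309.0, 304.0], 0.68), ([194.0, 186.0, 331.0, 266.0], 0.66)]
half_mark [([194.0, 187.0, 332.0, 267.0], 0.82)]
slot [([195.0, 187.0, 329.0, 266.0], 0.92)]
top 49.242207015750125 312.7371859572569 232.69821724520267 [[-0.024, -0.9996, 0.0119, 0.0884], [-0.9984, 0.0233, -0.0521, 0.6078], [0.0518, -0.0131, -0.9986, 1.2099], [0.0, 0.0, 0.0, 1.0]]
extractor [([301.0, 192.0, 458.0, 302.0], 0.62), ([394.0, 201.0, 439.0, 240.0], 0.3)]
filter [([321.0, 228.0, 382.0, 249.0], 0.78), ([303.0, 196.0, 463.0, 300.0], 0.17)]
shutter []
fin_top [([394.0, 200.0, 438.0, 240.0], 0.8)]
mug [([258.0, 277.0, 292.0, 320.0], 0.71)]
jar [([323.0, 230.0, 382.0, 247.0], 0.7), ([466.0, 212.0, 506.0, 244.0], 0.66)]
spoon [([305.0, 174.0, 386.0, 194.0], 0.55)]
half_mark [([304.0, 191.0, 458.0, 299.0], 0.7)]
slot [([303.0, 192.0, 460.0, 300.0], 0.85)]
```

```bash
python3 - <<'E'
import cv2
a=cv2.imread('pics/top0.png')[160:340,240:520];b=cv2.imread('pics/scene0.png')[175:315,150:400]
cv2.imwrite('pics/topc.png',cv2.resize(a,(784,504),interpolation=cv2.INTER_CUBIC))
cv2.imwrite('pics/scenec.png',cv2.resize(b,(750,420),interpolation=cv2.INTER_CUBIC))
E
```

```text
(no output)
```

View pics/topc.png

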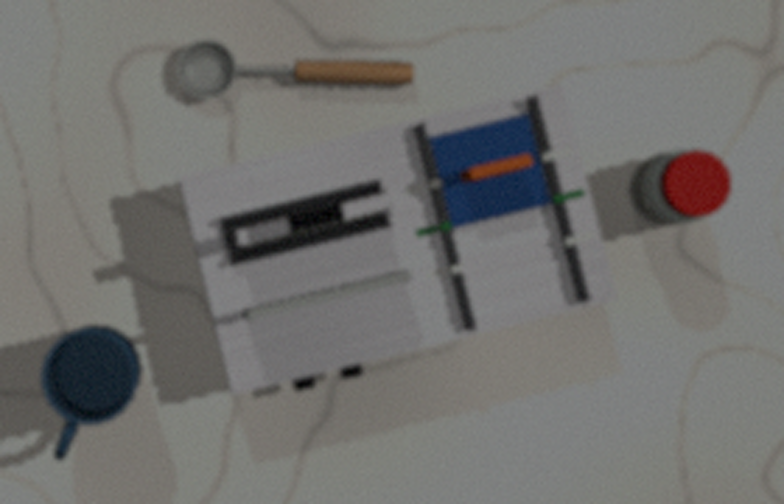

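View pics/scenec.png

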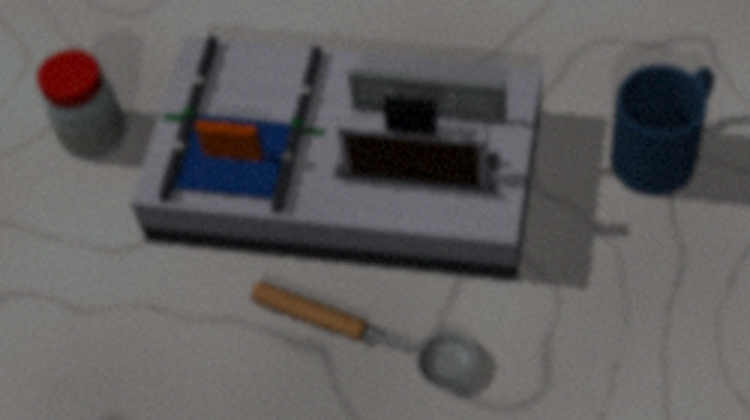

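The top crop shows the filter tab at about (315,210), the fin at (498,167) and the green marks at (435,231) and (567,197). The scene crop shows the brown face towards the camera on the far side. Next I fit the extractor pose to these features.

```bash
cat > h.py <<'E'
import numpy as np
from scipy.optimize import least_squares
from scipy.spatial.transform import Rotation as R
def E2W(p,e):
    c,s=np.cos(p[2]),np.sin(p[2]);e=np.atleast_2d(e)/1000
    return np.c_[p[0]+c*e[:,0]-s*e[:,1],p[1]+s*e[:,0]+c*e[:,1],e[:,2]]
def proj(W,T,cx,cy,vf):
    f=240/np.tan(np.radians(vf)/2);C=W@T[:3,:3].T+T[:3,3]
    return np.c_[cx+f*C[:,0]/C[:,2],cy+f*C[:,1]/C[:,2]]
CAM={'scene':(np.array([[-0.343,0.9392,-0.0127,0.1495],[0.7915,0.2817,-0.5423,-0.469],[-0.5057,-0.1961,-0.8401,1.5109],[0,0,0,1]]),312.497,245.293,54.556),
'top':(np.array([[-0.024,-0.9996,0.0119,0.0884],[-0.9984,0.0233,-0.0521,0.6078],[0.0518,-0.0131,-0.9986,1.2099],[0,0,0,1]]),312.737,232.698,49.242)}
E
python3 - <<'E'
from h import *
top=[((90,160,60),(182,178)),((-90,160,60),(232,392)),((0,-85,70),(501,214)),((35,-85,105),(498,167)),((35,-38,70),(434,183)),((35,-132,70),(548,157)),((-35,-38,70),(456,268)),((-35,-132,70),(571,241)),((30,70,152),(315,212))]
sc=[((90,-160,60),(137,207)),((90,160,60),(521,240)),((-90,160,60),(541,62)),((0,-85,70),(248,124)),((35,-85,105),(231,133)),((30,70,152),(411,98))]
top=[(a,(240+u/2.8,160+v/2.8)) for a,(u,v) in top];sc=[(a,(150+u/3,175+v/3)) for a,(u,v) in sc]
def res(p):
    return np.concatenate([(proj(E2W(p,[a for a,_ in L]),*CAM[n])-np.array([b for _,b in L])).ravel() for n,L in(('top',top),('scene',sc))])
r=least_squares(res,[.55,-.05,.2],loss='soft_l1');p=r.x
print(np.round(p,4));print(np.round(res(p).reshape(-1,2),1).tolist())
for n,e in(('tab',(30,70,152)),('slot',(30,70,25)),('fin',(35,-85,105)),('half',(0,-85,70))):print(n,np.round(E2W(p,e),4))
E
```

```text
[ 0.576  -0.0799  0.2232]
[[-2.0, 0.1], [-0.3, 1.4], [-0.1, -0.8], [0.3, -0.4], [-0.4, 0.2], [-0.6, -0.7], [-0.3, 0.2], [-0.9, -0.5], [-0.8, 2.2], [-2.2, -2.3], [-1.5, -0.2], [-0.2, 1.1], [-2.1, -3.3], [-1.9, -3.5], [0.0, 0.8]]
tab [[ 0.5898 -0.0049  0.152 ]]
slot [[ 0.5898 -0.0049  0.025 ]]
fin [[ 0.629 -0.155  0.105]]
half [[ 0.5948 -0.1627  0.07  ]]
```

The turn needs q6 to have π of room. A grip across the 40 mm tab width (tool yaw 0.223, q6≈1.35 → −1.79) allows that, so I move above the tab with that yaw.

```bash
python3 -m creep '[[0,0,0,0.44,1],[0.68,-0.67,0,0,1],[0.68,-0.67,0,0,1],[0.68,-0.67,0,0,1],[0.68,-0.67,0,0,1],[0.68,-0.67,0,0,1],[0.68,-0.67,0,0,1],[0.68,-0.67,0,0,1],[0.68,-0.67,0,0,1],[0.68,-0.67,0,0,1],[0.68,-0.67,0,0,1],[0.68,-0.67,0,0,1],[0.68,-0.67,0,0,1],[0.68,-0.67,0,0,1],[0.68,-0.67,0,0,1],[0.68,-0.67,0,0,1],[0.68,-0.67,0,0,1],[0,0,0,0,1],[0,0,0,0,1]]'
cat >> h.py <<'E'
def st():
    from workcell import bot
    s=bot.read_state();print({k:np.round(s[k],4).tolist() for k in('time','q','tool_pos','tcp_rot','wrist_force','torque','grip_force','width')})
    r=R.from_rotvec(s['tcp_rot']).as_matrix();print('yaw',np.arctan2(r[1,0],r[0,0]),'z',r[:,2].round(4))
    return s,r
def go(xyz,yaw=None):
    s,r=st();d=r.T@(np.array(xyz)-s['tool_pos'])
    if yaw is not None:print('spin',-(yaw-np.arctan2(r[1,0],r[0,0]))/.1)
    print('rows sum',np.round(d/.05,3))
E
python3 - <<'E'
from h import *
from workcell import bot
import cv2
st();p=bot.read_camera('wrist');cv2.imwrite('pics/w1.png',p['pixels'][:,:,::-1])
print(p["vfov"],p["cx"],p["cy"],np.round(p["world_to_cam"],5).tolist())
E
```

```text
time: 3.38
tool_pos: [0.5897, -0.0077, 0.2311]
tcp_rot: [3.121, 0.352, -0.001]
wrist_force: [0.1, -0.4, 0.6]
width: 1.0
grip_force: 0.0
{'time': 3.375, 'q': [-0.055, 0.1046, 1.7914, -0.0006, 1.2464, 1.2914], 'tool_pos': [0.5897, -0.0077, 0.2311], 'tcp_rot': [3.1214, 0.352, -0.0013], 'wrist_force': [0.0855, -0.4223, 0.5815], 'torque': [0.0292, -0.0367, -0.0563], 'grip_force': 0.0, 'width': 0.9999}
yaw 0.22457214546655144 z [-8.e-04 -5.e-04 -1.e+00]
59.628071043975744 320.9858944048626 237.2828913044879 [[0.22276, -0.97487, 0.00014, -0.13908], [-0.93552, -0.21372, 0.28128, 0.51356], [-0.27418, -0.06279, -0.95963, 0.53897], [0.0, 0.0, 0.0, 1.0]]
```

View pics/w1.png

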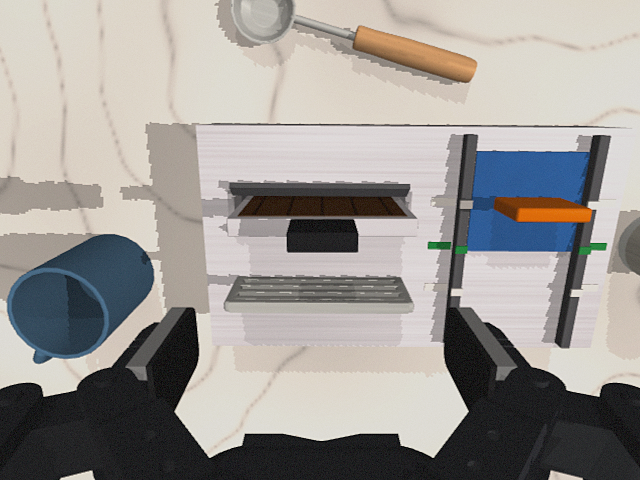

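The wrist view is sharp: tab top edge along row ~251 (cols 288–357), rail-top green marks at (461,250) and (582,251), body corner at (196,125). I refine the pose with it.

```bash
cat >> h.py <<'E'
CAM['w1']=(np.array([[0.22276,-0.97487,0.00014,-0.13908],[-0.93552,-0.21372,0.28128,0.51356],[-0.27418,-0.06279,-0.95963,0.53897],[0,0,0,1]]),320.986,237.283,59.628)
E
python3 - <<'E'
from h import *
import cv2
L=[((90,160,60),(196,125)),((0,-38,70),(461,250)),((0,-132,70),(582,251)),((35,-38,70),(466,204)),((35,-132,70),(591,205)),((-35,-38,70),(456,292)),((-35,-132,70),(577,293))]
def res(p):return (proj(E2W(p,[a for a,_ in L]),*CAM['w1'])-np.array([b for _,b in L])).ravel()
p=least_squares(res,[.576,-.08,.223],loss='soft_l1').x
print(p.round(4),res(p).reshape(-1,2).round(1).tolist())
im=cv2.imread('pics/w1.png')
def box(x0,x1,y0,y1,z0,z1,c):
    for z in(z0,z1):
        q=proj(E2W(p,[(x0,y0,z),(x1,y0,z),(x1,y1,z),(x0,y1,z)]),*CAM['w1']);cv2.polylines(im,[np.round(q).astype(int)],1,c,1)
box(24,36,50,90,120,152,(0,255,0));box(24,36,10,130,120,120,(0,0,255));box(30,40,-110,-60,65,105,(0,255,0));box(21.5,38.5,4,136,71,71,(255,0,0));box(-90,90,-160,160,60,60,(255,0,255));box(-34,-26,4,136,60,110,(255,0,0))
cv2.imwrite('pics/w1o.png',cv2.resize(im[100:360,180:640],(796,450)))
for n,e in(('tab',(30,70,152)),('fin',(35,-85,105)),('half',(0,-85,70))):print(n,np.round(E2W(p,e),4))
E
```

```text
[ 0.5786 -0.0805  0.2171] [[-1.3, -0.2], [-0.2, -0.3], [2.3, -0.4], [-0.4, 0.5], [2.0, 0.4], [0.3, 0.2], [-0.9, 0.0]]
tab [[ 0.5928 -0.0056  0.152 ]]
fin [[ 0.6311 -0.1559  0.105 ]]
half [[ 0.5969 -0.1635  0.07  ]]
```

View pics/w1o.png

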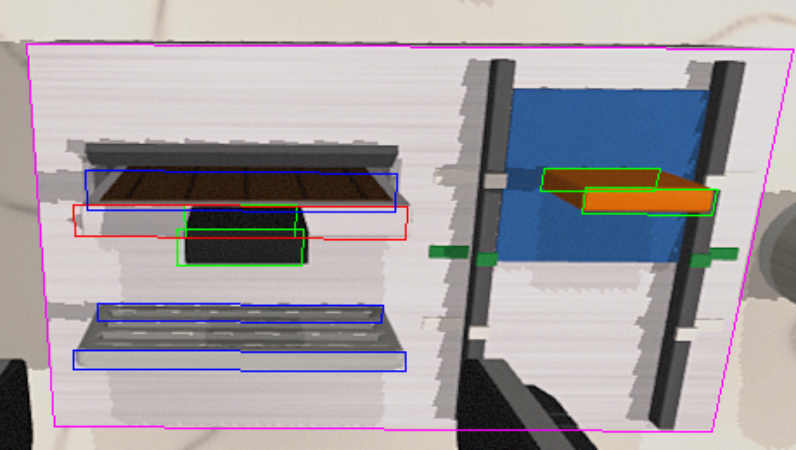

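```bash
python3 -m creep '[[0.07,0.015,0.4,0.08,1],[0,0,0.4,0,1],[0,0,0.4,0,1],[0,0,0.4,0,1],[0,0,0.4,0,1],[0,0,0.18,0,1],[0,0,0,0,1],[0,0,0,0,0],[0,0,0,0,0],[0,0,0,0,0],[0,0,0,0,0],[0,0,0,0,0],[0,0,0,0,0]]' 70; python3 -c "
from h import *;st()"
```

```text
time: 5.05
tool_pos: [0.5946, -0.0074, 0.1236]
tcp_rot: [3.123, 0.338, 0.004]
wrist_force: [0.2, 1.1, 5.7]
width: 0.455
grip_force: 71.1
{'time': 5.05, 'q': [-0.0544, 0.2015, 1.8885, 0.0003, 1.0493, 1.3004], 'tool_pos': [0.5946, -0.0074, 0.1236], 'tcp_rot': [3.1232, 0.3384, 0.0036], 'wrist_force': [0.1504, 1.1219, 5.6605], 'torque': [0.0878, -0.0607, 0.0109], 'grip_force': 71.1238, 'width': 0.4552}
yaw 0.21585078573159952 z [ 2.3e-03  1.0e-04 -1.0e+00]
```

```bash
python3 -m creep '[[0,0,-0.2,0,0],[0,0,-0.4,0,0],[0,0,-0.4,0,0],[0,0,-0.4,0,0],[0,0,-0.4,0,0],[0,0,-0.4,0,0],[0,0,-0.2,0,0],[0,0,0,-1,0],[0,0,0,-1,0],[0,0,0,-1,0],[0,0,0,-1,0],[0,0,0,-1,0],[0,0,0,-1,0],[0,0,0,-1,0],[0,0,0,-1,0],[0,0,0,-1,0],[0,0,0,-1,0],[0,0,0,-1,0],[0,0,0,-1,0],[0,0,0,-1,0]]'
python3 -m creep '[[0,0,0,-1,0],[0,0,0,-1,0],[0,0,0,-1,0],[0,0,0,-1,0],[0,0,0,-1,0],[0,0,0,-1,0],[0,0,0,-1,0],[0,0,0,-1,0],[0,0,0,-1,0],[0,0,0,-1,0],[0,0,0,-1,0],[0,0,0,-1,0],[0,0,0,-1,0],[0,0,0,-1,0],[0,0,0,-1,0],[0,0,0,-1,0],[0,0,0,-1,0],[0,0,0,-1,0],[0,0,0,-0.42,0],[0,0,0,0,0]]'
python3 - <<'E'
from h import *
from workcell import bot
import cv2
go([.5928,-.0056,.244],.2171+np.pi)
for n in('wrist','scene'):
    p=bot.read_camera(n);cv2.imwrite(f'pics/{n}2.png',p['pixels'][:,:,::-1]);print(p["cx"],p["cy"],p["vfov"],np.round(p["world_to_cam"],5).tolist())
a=cv2.imread('pics/wrist2.png');b=cv2.resize(cv2.imread('pics/scene2.png')[130:290,180:380],(400,320))
c=np.zeros((480,800,3),np.uint8);c[:,:640]=a
cv2.imwrite('pics/m2.png',np.vstack([cv2.resize(a,(400,300)),np.vstack([b])[:300]]) if 0 else np.hstack([cv2.resize(a,(427,320)),b[:,:373]]))
E
```

```text
time: 7.55
tool_pos: [0.5933, -0.0075, 0.2419]
tcp_rot: [-2.277, -2.163, 0.001]
wrist_force: [0.2, 0.6, -2.0]
width: 0.448
grip_force: 70.6
time: 10.05
tool_pos: [0.5934, -0.0075, 0.242]
tcp_rot: [0.338, -3.122, -0.0]
wrist_force: [0.5, -0.8, -1.1]
width: 0.451
grip_force: 70.7
{'time': 10.05, 'q': [-0.0546, 0.1049, 1.7709, -0.0, 1.2668, -1.8411], 'tool_pos': [0.5934, -0.0075, 0.242], 'tcp_rot': [0.3381, -3.1224, -0.0002], 'wrist_force': [0.4622, -0.7942, -1.0809], 'torque': [0.0315, -0.0351, 0.0285], 'grip_force': 70.6571, 'width': 0.451}
yaw -2.9258759506477205 z [-0.001  0.    -1.   ]
spin -62.845686042375135
rows sum [ 0.003  0.04  -0.041]
320.9858944048626 237.2828913044879 59.628071043975744 [[-0.21415, 0.9768, 0.00048, 0.13443], [0.93675, 0.20523, 0.28352, -0.59373], [0.27685, 0.06116, -0.95897, 0.22476], [0.0, 0.0, 0.0, 1.0]]
312.4970009529526 245.2930193702046 54.55637368308423 [[-0.34304, 0.93923, -0.01273, 0.14955], [0.79154, 0.28175, -0.54229, -0.46904], [-0.50575, -0.1961, -0.8401, 1.51093], [0.0, 0.0, 0.0, 1.0]]
```

View pics/m2.png

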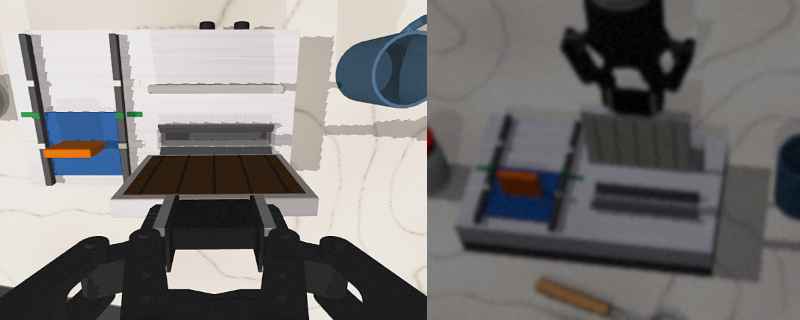

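View pics/wrist2.png

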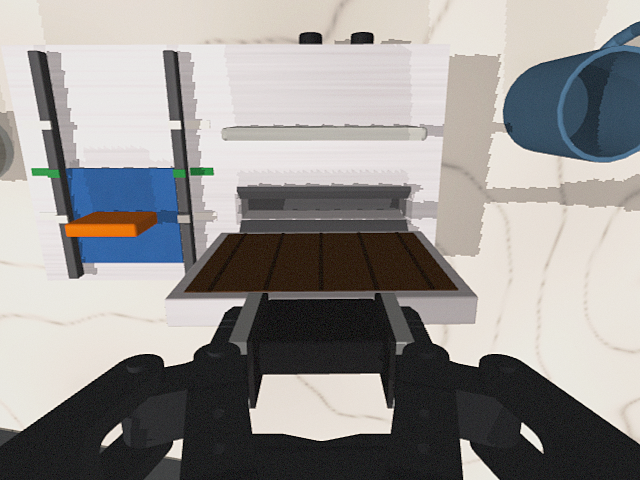

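```bash
cat >> h.py <<'E'
CAM['w2']=(np.array([[-0.21415,0.9768,0.00048,0.13443],[0.93675,0.20523,0.28352,-0.59373],[0.27685,0.06116,-0.95897,0.22476],[0,0,0,1]]),320.986,237.283,59.628)
E
python3 - <<'E'
from h import *
import cv2
L=[((0,-38,70),(182,172)),((0,-132,70),(57,172)),((35,-38,70),(185,218)),((35,-132,70),(60,218)),((-35,-38,70),(175,125)),((-35,-132,70),(43,125)),((-90,160,60),(448,45))]
def res(p):return (proj(E2W(p,[a for a,_ in L]),*CAM['w2'])-np.array([b for _,b in L])).ravel()
p=least_squares(res,[.5786,-.0805,.2171],loss='soft_l1').x
print(p.round(4),res(p).reshape(-1,2).round(1).tolist())
# filter: top-face corners, 6 dof pose in ext frame w/ weak z prior; unknown x,y,yaw,tilt
def F(f,P):  # f: x,y mm, yaw, tilt(about y), z bottom mm ; filter local coords in ext orientation
    Rm=R.from_euler('zyx',[f[2],f[3],f[5]]).as_matrix()
    return np.array(P,float)@Rm.T+[f[0],f[1],f[4]]
FP=[(-6,60,95),(-6,-60,95),(6,60,95),(6,-60,95)];FU=[(477,292),(167,296),(477,323),(167,326)]
rf=lambda f:np.r_[(proj(E2W(p,F(f,FP)),*CAM['w2'])-np.array(FU)).ravel(),(f[4]-143.5)/1.5,f[3]/.05,f[5]/.05]
r=least_squares(rf,[30,68,0,0,143,0]);f=r.x;print('filter',f.round(3),r.fun.round(1))
im=cv2.imread('pics/wrist2.png')
def poly(W,c):cv2.polylines(im,[np.round(proj(W,*CAM['w2'])).astype(int)],1,c,1)
def rect(x0,x1,y0,y1,z):return [(x0,y0,z),(x1,y0,z),(x1,y1,z),(x0,y1,z)]
for a in(rect(21.5,38.5,4,136,60),rect(13.5,46.5,4,136,71),rect(-34,-26,4,136,110),rect(30,40,-110,-60,105)):poly(E2W(p,a),(255,0,0))
for a in(rect(-6,6,-60,60,0),rect(-6,6,-60,60,95),rect(-6,6,-20,20,127)):poly(E2W(p,F(f,a)),(0,255,0))
cv2.imwrite('pics/w2o.png',cv2.resize(im[100:420,130:530],(750,600)))
E
```

```text
[ 0.579  -0.0801  0.2133] [[-2.6, 0.9], [-3.5, 0.6], [-1.3, 0.5], [1.7, 0.2], [-0.1, -0.6], [1.9, -0.9], [3.2, -0.4]]
filter [ 3.94940e+01  6.85940e+01  1.70000e-02 -1.03000e-01  1.41945e+02
  6.00000e-03] [ 1.   0.7 -1.5  0.3 -0.7 -0.6  1.1 -0.3 -1.  -2.1  0.1]
```

View pics/w2o.png

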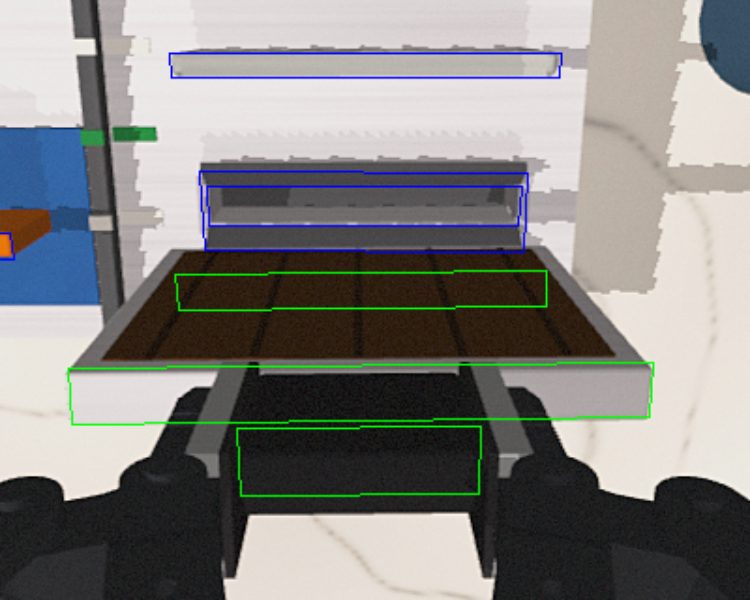

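```bash
python3 - <<'E'
from h import *
p=[.5788,-.0803,.2155]
def F(f,P):
    return np.array(P,float)@R.from_euler('zyx',[f[2],f[3],f[5]]).as_matrix().T+[f[0],f[1],f[4]]
FP=[(-6,60,95),(-6,-60,95),(6,60,95),(6,-60,95),(-6,60,0),(-6,-60,0),(6,0,127)];FU=[(477,292),(167,296),(477,323),(167,326),(421,233),(222,233),(320,374)]
w=np.ones((7,2));w[6,0]=0
for pz in(1.5,100):
    rf=lambda f:np.r_[(w*(proj(E2W(p,F(f,FP)),*CAM['w2'])-np.array(FU))).ravel(),(f[4]-143.5)/pz]
    r=least_squares(rf,[30,68,0,0,143,0],loss='soft_l1');print('filter',r.x.round(3),rf(r.x).round(1))
c=np.cos(p[2]);s=np.sin(p[2]);d=np.array([.5934,-.0075])-p[:2];print('tcp in ext',c*d[0]+s*d[1],-s*d[0]+c*d[1])
E
```

```text
filter [ 3.21360e+01  6.81680e+01  8.00000e-03 -2.10000e-02  1.42047e+02
 -1.00000e-03] [ 2.2  2.5 -2.4  0.9 -0.6  0.2  0.9 -0.5  0.3 -1.  -0.6  0.6  0.  -2.6
 -1. ]
filter [ 3.22300e+01  6.81820e+01  8.00000e-03 -2.00000e-02  1.41684e+02
 -1.00000e-03] [ 1.9  2.6 -1.9  1.  -1.   0.1  1.4 -0.5  0.2 -1.  -0.4  0.5  0.  -2.7
 -0. ]
tcp in ext 0.029829548914379438 0.06799410277049509
```

```bash
python3 -m creep '[[0.03,0.04,0.2,0.05,0],[0,0,0.3,0,0],[0,0,0.3,0,0],[0,0,0.3,0,0],[0,0,0.2,0,0],[0,0,0.1,0,0],[0,0,0.1,0,0],[0,0,0.1,0,0],[0,0,0.1,0,0],[0,0,0.1,0,0]]'; python3 - <<'E'
from h import *
st()
E
```

```text
time: 11.4
tool_pos: [0.5919, -0.0059, 0.1522]
tcp_rot: [-0.331, 3.124, -0.0]
wrist_force: [-0.9, 0.5, -0.8]
width: 0.453
grip_force: 70.7
{'time': 11.4, 'q': [-0.052, 0.1698, 1.8688, 0.0, 1.1026, -1.834], 'tool_pos': [0.5919, -0.0059, 0.1522], 'tcp_rot': [-0.3311, 3.1237, -0.0001], 'wrist_force': [-0.8611, 0.5134, -0.8124], 'torque': [-0.0172, 0.0419, 0.0306], 'grip_force': 70.697, 'width': 0.4532}
yaw -2.9304096395199877 z [ 4.e-04  0.e+00 -1.e+00]
```

```bash
python3 -m creep '[[0,0,0.1,0,0],[0,0,0.1,0,0],[0,0,0.1,0,0],[0,0,0.1,0,0],[0,0,0.06,0,0],[0,0,0.03,0,0],[0,0,0,0,0]]'; python3 - <<'E'
from h import *
st()
E
```

```text
time: 12.28
tool_pos: [0.5918, -0.0059, 0.1277]
tcp_rot: [0.331, -3.124, -0.0]
wrist_force: [-0.3, 0.2, -1.3]
width: 0.452
grip_force: 70.7
{'time': 12.275, 'q': [-0.0521, 0.1936, 1.8896, 0.0, 1.0585, -1.834], 'tool_pos': [0.5918, -0.0059, 0.1277], 'tcp_rot': [0.3311, -3.124, -0.0], 'wrist_force': [-0.2832, 0.188, -1.3215], 'torque': [-0.0073, -0.0213, -0.0225], 'grip_force': 70.6967, 'width': 0.4521}
yaw -2.930422126099724 z [-1.e-04  0.e+00 -1.e+00]
```

```bash
python3 -m creep '[[0,0,0.05,0,0],[0,0,0.04,0,0],[0,0,0,0,0]]';python3 -m creep '[[0,0,0.04,0,0],[0,0,0,0,0]]'
```

```text
time: 12.65
tool_pos: [0.592, -0.006, 0.1236]
tcp_rot: [-0.331, 3.124, -0.0]
wrist_force: [-0.9, 0.0, -0.0]
width: 0.448
grip_force: 70.9
time: 12.9
tool_pos: [0.5926, -0.0059, 0.1235]
tcp_rot: [-0.331, 3.122, -0.0]
wrist_force: [-2.9, -0.5, 8.8]
width: 0.453
grip_force: 71.8
```

```bash
python3 -m creep '[[0,0,0,0,1],[0,0,0,0,1],[0,0,0,0,1],[0,0,0,0,1],[0,0,-0.3,0,1],[0,0,-0.5,0,1],[0,0,-0.5,0,1],[0,0,-0.5,0,1],[0,0,-0.4,0,1],[0,0,0,0,1]]'
python3 - <<'E'
from h import *
from workcell import bot
import cv2
st();p=bot.read_camera('wrist');cv2.imwrite('pics/w3.png',p['pixels'][:,:,::-1])
print(np.round(p["world_to_cam"],5).tolist())
E
```

```text
time: 14.15
tool_pos: [0.5933, -0.006, 0.2342]
tcp_rot: [-0.331, 3.119, -0.001]
wrist_force: [0.5, 0.2, -0.1]
width: 1.001
grip_force: 0.0
{'time': 14.15, 'q': [-0.052, 0.1056, 1.7845, -0.0, 1.2465, -1.834], 'tool_pos': [0.5933, -0.006, 0.2342], 'tcp_rot': [-0.3306, 3.1192, -0.0012], 'wrist_force': [0.5293, 0.2192, -0.1001], 'torque': [0.0207, -0.029, 0.0107], 'grip_force': 0.0, 'width': 1.0009}
yaw -2.9303737616562984 z [ 4.9e-03 -3.0e-04 -1.0e+00]
[[-0.20974, 0.97776, -0.00104, 0.13066], [0.93598, 0.20108, 0.28897, -0.59261], [0.28275, 0.05963, -0.95734, 0.2133], [0.0, 0.0, 0.0, 1.0]]
```

View pics/w3.png

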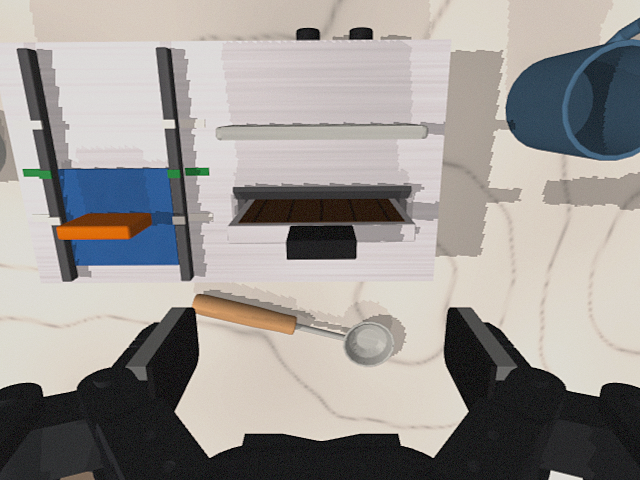

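Filter seated with the brown face towards the grille, and the damper is still shut. Now I turn the tool by 90° and go over the fin.

```bash
python3 -m creep '[[0,0,0,1,1],[0,0,0,1,1],[0,0,0,1,1],[0,0,0,1,1],[0,0,0,1,1],[0,0,0,1,1],[0,0,0,1,1],[0,0,0,1,1],[0,0,0,1,1],[0,0,0,1,1],[0,0,0,1,1],[0,0,0,1,1],[0,0,0,1,1],[0,0,0,1,1],[0,0,0,1,1],[0,0,0,0.66,1],[0,0,0,0,1]]'
python3 -m creep '[[-0.5,0.02,0,0,1],[-0.5,0.02,0,0,1],[-0.5,0.02,0,0,1],[-0.5,0.02,0,0,1],[-0.5,0.015,0,0,1],[-0.5,0,0,0,1],[-0.09,0,0,0,1],[0,0,0,0,1],[0,0,0,0,1]]'
python3 - <<'E'
from h import *
from workcell import bot
import cv2
go([.6311,-.1559,.078],1.787)
P=bot.read_camera('wrist');f=(P['world_to_cam'],P['cx'],P['cy'],P['vfov']);im=P['pixels'][:,:,::-1].copy()
p=[.5787,-.0803,.216]
def rect(x0,x1,y0,y1,z):return [(x0,y0,z),(x1,y0,z),(x1,y1,z),(x0,y1,z)]
for a in(rect(30,40,-110,-60,105),rect(30,40,-110,-60,65),rect(24,36,48,88,152),rect(-35,35,-132,-38,70),rect(-90,90,-160,160,60)):
    cv2.polylines(im,[np.round(proj(E2W(p,a),*f)).astype(int)],1,(0,255,0),1)
cv2.imwrite('pics/w4.png',im)
E
```

```text
time: 16.32
tool_pos: [0.5909, -0.0058, 0.2296]
tcp_rot: [-1.967, -2.447, 0.003]
wrist_force: [-0.6, 0.4, -0.6]
width: 1.003
grip_force: 0.0
time: 17.45
tool_pos: [0.6294, -0.1551, 0.2313]
tcp_rot: [-1.968, -2.448, -0.0]
wrist_force: [-0.9, 1.2, -0.6]
width: 1.003
grip_force: 0.0
{'time': 17.45, 'q': [-0.2802, 0.2141, 1.6651, 0.0004, 1.2628, -0.4969], 'tool_pos': [0.6294, -0.1551, 0.2313], 'tcp_rot': [-1.9681, -2.4482, -0.0003], 'wrist_force': [-0.9443, 1.239, -0.6335], 'torque': [0.0022, -0.0021, 0.0294], 'grip_force': 0.0, 'width': 1.0031}
yaw 1.7873582682676914 z [-2.e-04  5.e-04 -1.e+00]
spin 0.00358268267691475
rows sum [-0.025  0.03   3.065]
```

View pics/w4.png

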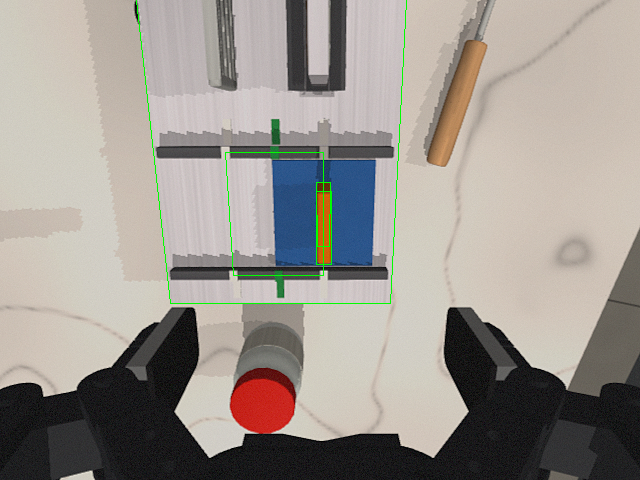

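```bash
python3 -m creep '[[-0.025,0.03,0.4,0,1],[0,0,0.5,0,1],[0,0,0.5,0,1],[0,0,0.5,0,1],[0,0,0.5,0,1],[0,0,0.4,0,1],[0,0,0.26,0,1],[0,0,0,0,1],[0,0,0,0,0],[0,0,0,0,0],[0,0,0,0,0],[0,0,0,0,0],[0,0,0,0,0],[0,0,0,0,0],[0,0,0,0,0]]' 80; python3 -c "
from h import *
st()"
```

```text
time: 19.38
tool_pos: [0.6317, -0.1567, 0.0789]
tcp_rot: [1.968, 2.447, 0.001]
wrist_force: [-0.8, 0.4, 5.6]
width: 0.103
grip_force: 79.6
{'time': 19.375, 'q': [-0.2815, 0.3469, 1.7938, 0.0001, 1.0, -0.4976], 'tool_pos': [0.6317, -0.1567, 0.0789], 'tcp_rot': [1.9684, 2.4474, 0.0006], 'wrist_force': [-0.7568, 0.3641, 5.5656], 'torque': [0.073, 0.0491, 0.0339], 'grip_force': 79.5719, 'width': 0.1029}
yaw 1.7868890658858514 z [ 9.e-04 -2.e-04 -1.e+00]
```

```bash
python3 -m creep '[[0,-0.1,0,0,0],[0,-0.1,0,0,0],[0,-0.1,0,0,0],[0,-0.1,0,0,0],[0,-0.1,0,0,0],[0,-0.1,0,0,0],[0,-0.1,0,0,0],[0,0,0,0,0],[0,0,0,0,0]]'; python3 - <<'E'
from h import *
from workcell import bot
import cv2
go([.5975,-.1642,.0789],1.787)
ims=[]
for n in('wrist','scene'):
    p=bot.read_camera(n);im=p['pixels'][:,:,::-1].copy()
    ims.append(cv2.resize(im,(400,300)) if n=='wrist' else cv2.resize(im[175:275,160:293],(400,300),interpolation=cv2.INTER_CUBIC))
cv2.imwrite('pics/m5.png',np.hstack(ims))
E
```

```text
time: 20.5
tool_pos: [0.6014, -0.1635, 0.079]
tcp_rot: [1.965, 2.442, 0.01]
wrist_force: [13.1, 4.3, -3.4]
width: 0.101
grip_force: 78.7
{'time': 20.5, 'q': [-0.3071, 0.2955, 1.8626, 0.0038, 0.9747, -0.5247], 'tool_pos': [0.6014, -0.1635, 0.079], 'tcp_rot': [1.9652, 2.4419, 0.0096], 'wrist_force': [13.0781, 4.2771, -3.4371], 'torque': [0.6008, -1.6788, 0.0905], 'grip_force': 78.7063, 'width': 0.1013}
yaw 1.7862842726501964 z [ 9.3e-03  3.0e-04 -1.0e+00]
spin -0.007157273498035188
rows sum [ 0.003 -0.08   0.001]
```

View pics/m5.png

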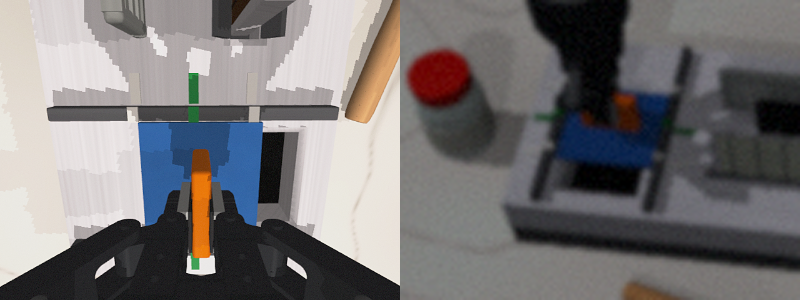

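```bash
python3 -m creep '[[0,-0.05,0,0,0],[0,-0.04,0,0,0],[0,0,0,0,0],[0,0,0,0,0]]'; python3 - <<'E'
from h import *
from workcell import bot
import cv2
go([.5975,-.1642,.0789],1.787)
P=bot.read_camera('wrist');cam=(P['world_to_cam'],P['cx'],P['cy'],P['vfov'])
h=cv2.cvtColor(P['pixels'],cv2.COLOR_RGB2HSV).astype(int)
fin=(h[...,0]<20)&(h[...,1]>180)&(h[...,2]>170);gr=(h[...,0]>50)&(h[...,0]<85)&(h[...,1]>120)
p=[.5787,-.0803,.216]
for v in range(100,440,20):
    a=np.where(fin[v,250:400])[0]+250;g=np.where(gr[v,250:400])[0]+250
    print(v,a[[0,-1]] if len(a) else '',g[[0,-1]] if len(g) else '')
for x in(0,):
    print('fin top edges pred at half',proj(E2W(p,[(-5,-60,105),(5,-60,105),(-5,-110,105),(5,-110,105),(0,-38,70),(0,-85,70),(0,-132,70),(0,-25,60)]),*cam).round(1).tolist())
E
```

```text
time: 21.1
tool_pos: [0.5974, -0.1644, 0.079]
tcp_rot: [1.965, 2.442, 0.01]
wrist_force: [13.8, 3.3, -4.5]
width: 0.102
grip_force: 78.5
{'time': 21.1, 'q': [-0.3106, 0.2889, 1.8712, 0.0041, 0.9721, -0.5284], 'tool_pos': [0.5974, -0.1644, 0.079], 'tcp_rot': [1.9649, 2.4416, 0.0102], 'wrist_force': [13.8153, 3.3251, -4.4709], 'torque': [0.667, -1.7888, 0.0632], 'grip_force': 78.5499, 'width': 0.1019}
yaw 1.7862957832819628 z [ 9.9e-03  4.0e-04 -1.0e+00]
spin -0.007042167180371095
rows sum [0.003 0.003 0.002]
100  
120  [313 327]
140  [313 327]
160  [314 327]
180  [313 328]
200  
220  
240  
260  
280 [307 337] 
300 [307 336] 
320 [309 334] 
340 [309 332] 
360 [309 334] 
380 [309 333] 
400 [309 335] 
420  [316 327]
fin top edges pred at half [[305.7, 274.7], [339.5, 274.6], [307.3, 416.4], [337.6, 416.1], [321.1, 181.9], [321.1, 301.1], [321.2, 402.5], [320.8, 143.2]]
```

```bash
python3 -m creep '[[0,0,0,0,0],[0,0,0,0,0],[0,0,0,0,0],[0,0,0,0,0]]' && python3 -c "
from workcell import bot
print(bot.finish_job())"
```

```text
time: 21.65
tool_pos: [0.5974, -0.1644, 0.079]
tcp_rot: [1.965, 2.442, 0.01]
wrist_force: [13.0, 4.2, -4.1]
width: 0.101
grip_force: 78.6
the job is handed in; nothing more can be done
None
```

The filter is turned with its white face away from the grille and back home in the slot, released. The robot is still holding the shutter at half travel, with the fin level with the green marks to within about 1 mm. The job was handed in at about 21.7 s; it returned no verdict.

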